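# Fit the right bush to the caddy and hold the caddy level

## Robot

A 6-joint arm with a two-finger parallel gripper is mounted at the origin on a cart in front of the work surface, level with it; the furniture and walls round the work are solid. World frame = base frame: x ahead of the robot, y to its left, z up, the work surface at z = 0. Lengths are in mm, angles in rad, forces in N, time in s.
With the tool pointing down it reaches from about 375 to 900 mm from the base axis. Payload 3.1 kg.
Tool frame: the origin (TCP) lies midway between the tips of the shut fingers; the grasp point (between the pads) lies bot.hold_point_z behind it (bot.hold_point_z is the distance from the TCP to the grasp point, in mm); z points along the fingers, y is the line along which they close (so a half turn about z gives the same grasp; the last joint's range is limited). The gripper opens to 87 mm and grips with 3 to 60 N. Pads are 19 mm wide; open, the fingers measure 117 mm over their backs; the gripper's body (75 mm by 190 mm) begins 51 mm behind the grasp point.
Start: joints at [-1.462, 0.527, 1.433, -0, 1.181, -0.178], TCP at [176.826, -599.441, 222.548] pointing down, gripper open.
Joint ranges: [-3.08, 3.08], [-0.75, 2.2], [0.22, 2.44], [-1.43, 4.57], [0, 2.65], [-2.85, 2.85]. Speed limits (rad/s): [2.79, 2.79, 3.14, 3.14, 3.14, 3.14].

## Interface

Orientations are given as a unit quaternion [x, y, z, w].
In Python, from cell import bot gives the robot as it stands. The module is installed in compiled form; this text tells all that it offers.
- The arm moves only by the tool jog_arm, never from a script. Its argument "targets" is a list of rows, each an object with "slide": the shift along the world's x, y, z in mm, a list of three; "rotation": the turn, a rotation vector about the world's x, y, z in degrees, a list of three. A call has 1 to 20 rows; each row is the pose to reach, as a shift and turn from the pose commanded when the call began; what a row does not reach only later rows make up. A row lasts 1/10 s, in which the tool goes at most 50 mm and 8.59 degrees, less where a joint would pass 70% of its speed; a pose out of reach is approached as far as the arm can. A call with a gripper value outside its range is refused whole. "jaw" is the opening, from -1 (shut) to 1 (fully open), set as the call begins (left out, the last holds). The fingers move at their own pace and stop on an object; "squeeze" is the grip in N (left out, the last holds). Time passes only in rows, so rows that repeat a pose let the fingers close. It gives the time, the measured TCP pose, the force, the opening and the grip force at its end, in the units of the state.
- bot.read_state(): the state, without advancing time (a new reading comes with each control period).
- bot.capture(name): name is "scene" or "side" or "wrist"; returns (picture, depth): 480x640x3 uint8, red, green, blue; 480x640 float32, mm along the optical axis (not along the pixel's ray), 0 where there is no reading.
- bot.camera_model(name): a dict with "intrinsics" (3x3 intrinsics, pixels), "k1" (the pictures are not rectified: a ray, as slopes to the right and down, at radius r is drawn at 1 + k1 r^2 times it, then the intrinsics apply), "R" (3x3) and "t" (3): a world point X has camera coordinates R X + t; the wrist camera has in their place "mount" (4x4, takes a point from camera to tool coordinates, whose origin is the TCP and whose axes are the flange's). Camera axes: x right, y down, z forward; pixel columns grow to the right and rows downward; lengths in mm; the calibration is good to about 2 mm. A picture is of the moment at which its call begins: read the wrist's pose just before it. camera_model takes no time and is no camera call.
- bot.sign_off(): hands the job in; it is judged then, once.
The state is a dict: "time": time; "qpos": joint angles; "joint_velocities": joint speeds; "joint_torque": joint torques, N m; "eef_pos": TCP position; "tcp_rot": TCP orientation; "ft_force": force on the tool from outside, world axes, zero at the start; "moment": the same for the moment, N m; "grip_width": finger opening in mm; "gripper_force": force on a finger pad.
Only numpy, scipy, OpenCV 4.12 (cv2) and the standard library are available. Lean on these libraries where they do the work, as an engineer would, in place of code of your own. Each camera call takes 0.05 s, during which the arm holds its last target. There are 200 camera calls.

## Task

Two brass bushes stand on the bench: find the one whose bore fits over the steel post of the blue caddy, slide it right down to the plate and let go of it, leaving the other bush on the bench. Then take the caddy by its orange handle, lift it straight up off its mat without tipping it, the clamp jaw still in its pocket, and finish while holding it steady and level about 15 cm above the mat; do not put it down. Leave the oil bottle, loupe and padlock where they are.

Things in the scene. Friction and masses are not known exactly. Their poses are not given: they have to be found in the camera images.
- caddy: blue tool caddy, loose, about 0.45 kg (0.3 to 0.6): a plate 190 (its x) x 84 (its y) mm on four feet, plate top 12 mm above its underside. Origin: centre of the underside; x along the plate, z up. At x = -68 mm stands a steel post, at x = 0 an orange grip bar, at x = +64 mm a grey open pocket 50 x 50 mm, 20 mm high, walls and floor 4 mm.
- post_foot (a point): axis of the caddy's upright steel post at the plate's top face, where a seated bush's underside rests. Post: 20 mm diameter, 52 mm high, the last 8 mm tapered to 10 mm diameter. Axes as the caddy's.
- handle (a point): centre of the caddy's orange grip bar: 50 mm long (caddy x), 16 mm thick (caddy y), 22 mm high; its centre is 72 mm above the caddy's underside, its flat sides are pinched along caddy y from above. Two 10 mm stems 34 mm apart carry it; below and beside it all is free down to the plate. Axes as the caddy's.
- mat: thin black rubber mat, fixed to the bench, 220 (its x) x 110 x 3 mm, on which the caddy stands. Origin: centre of its underside (bench level). To the right of the work stands a fixed, tall key cutting machine (x from 0.37 to 0.83 m, y below -0.32 m, with its screen about 0.6 m high): an arm that starts beside it must first pass in front of it (x below 0.3 m).
- bush_wide: brass bush (plain ring), 36 mm outside diameter, 46 mm high, straight bore of 24 mm right through: it fits over the post. 0.12 kg, stands upright on the bench. Origin: centre of its underside, z along the bore.
- bush_narrow: brass bush of the same outside size (36 mm diameter, 46 mm high), but with a bore of 16 mm: it does not go over the post. 0.14 kg, stands upright on the bench. Origin: centre of its underside.
- jaw_block: ground steel clamp jaw, 34 x 22 x 16 mm, 0.12 kg, lying loose in the caddy's grey pocket. Origin: centre of its underside.
- oil_bottle: white oil bottle with a red nozzle, 42 mm diameter, 114 mm high, loose on the bench; leave it. Origin: centre of its underside.
- loupe: black eye loupe, 35 mm diameter, 28 mm high, loose on the bench; leave it. Origin: centre of its underside.
- padlock: brass padlock lying flat, 62 x 40 x 18 mm, loose on the bench; leave it. Origin: centre of its underside.
Things that resemble listed ones, but are neither listed nor needed, are in the scene too. What is shaped like the bush_narrow but purple is not meant. What is shaped like the bush_wide but green is not meant.

How it is judged:
By the outcome, as a careful person would: the job done as asked, in the order asked, and still so for the second after the job is handed in, while the arm keeps its last pose, push and grip.
It also fails if it takes over 61 s, if anything falls off the work surface, if the arm or the gripper's body presses on something with over 40 N, if the wrist force passes 120 N, or if a joint passes its speed limit or range.

## Working session

There is one attempt and no reset: what is moved stays moved. The work goes in short steps, Python scripts to look and compute and a tool call to move; the robot and the scene stay as the last step left them, time stands still between calls to the robot, and variables do not carry over. Pictures are saved under pics/ and viewed, at most 10 in all, crops included, and the job is handed in when it is done.

Besides the shell and the picture viewer there is one more tool, called as name(argument=value, ...), one argument or row to a line, values as JSON. jog_arm: Moves the arm, as the interface text tells. Its arguments: {"type":"object","properties":{"targets":{"type":"array","items":{"type":"object","properties":{"slide":{"type":"array","items":{"type":"number"}},"rotation":{"type":"array","items":{"type":"number"}}}}},"jaw":{"type":"number"},"squeeze":{"type":"number"}},"required":["targets"]}

```bash
mkdir -p pics; cat > h.py <<'E'
import numpy as np, cv2, json
from cell import bot
from scipy.spatial.transform import Rotation as Ro
def grab(name,tag):
    s=bot.read_state(); p,d=bot.capture(name); m=bot.camera_model(name)
    if 'mount' in m:
        M=np.array(m['mount']); T=np.eye(4); T[:3,:3]=Ro.from_quat(s['tcp_rot']).as_matrix(); T[:3,3]=s['eef_pos']
        W=T@M
    else:
        W=np.eye(4); R=np.array(m['R']); W[:3,:3]=R.T; W[:3,3]=-R.T@np.array(m['t'])
    np.savez(f'pics/{tag}.npz',p=p,d=d,W=W,K=m['intrinsics'],k1=m['k1'])
    cv2.imwrite(f'pics/{tag}.png',p[:,:,::-1]); return s
def load(tag): return np.load(f'pics/{tag}.npz')
def ray(z,uv):
    K=np.array(z['K']); q=(np.atleast_2d(np.array(uv,float))-K[:2,2])/[K[0,0],K[1,1]]
    x=q.copy()
    for _ in range(20): x=q/(1+float(z['k1'])*(x**2).sum(1,keepdims=True))
    return np.c_[x,np.ones(len(x))]
def cloud(z,stride=1):
    v,u=np.mgrid[0:480:stride,0:640:stride]; u=u.ravel();v=v.ravel(); d=z['d'][v,u]
    X=ray(z,np.c_[u,v])*d[:,None]; W=z['W']; P=X@W[:3,:3].T+W[:3,3]; P[d<=0]=np.nan
    return P, z['p'][v,u]
def pix(z,uv,zz):   # intersection of pixel rays with plane z=zz
    r=ray(z,uv)@z['W'][:3,:3].T; o=z['W'][:3,3]; return o+r*((zz-o[2])/r[:,2])[:,None]
def proj(z,P):
    W=z['W']; c=(np.atleast_2d(P)-W[:3,3])@W[:3,:3]; x=c[:,:2]/c[:,2:]; x=x*(1+float(z['k1'])*(x**2).sum(1,keepdims=True))
    K=np.array(z['K']); return x*[K[0,0],K[1,1]]+K[:2,2]
E
python3 - <<'E'
from h import *
grab('scene','scene0');s=grab('side','side0')
print({k:np.round(v,3) for k,v in s.items()}, bot.hold_point_z)
a=cv2.imread('pics/scene0.png');b=cv2.imread('pics/side0.png')
for n in ('scene0','side0'): print(load(n)['W'].round(2)[:3])
E
```

```text
{'time': np.float64(0.05), 'qpos': array([-1.463,  0.528,  1.434, -0.   ,  1.181, -0.179]), 'joint_velocities': array([-0.001, -0.001, -0.002, -0.   ,  0.   , -0.001]), 'joint_torque': array([ -0.   , -44.137, -17.734,   0.064,   0.053,  -0.   ]), 'eef_pos': array([ 176.746, -598.732,  221.597]), 'tcp_rot': array([ 0.99 ,  0.143,  0.   , -0.001]), 'ft_force': array([0.101, 0.361, 0.628]), 'moment': array([-0.004, -0.002,  0.025]), 'gripper_force': np.float64(0.0), 'grip_width': np.float64(87.086)} 18.700000000000003
[[-7.0000e-01 -4.0000e-01  6.0000e-01  8.1730e+01]
 [-7.2000e-01  3.7000e-01 -5.9000e-01  4.6434e+02]
 [ 2.0000e-02 -8.4000e-01 -5.4000e-01  5.4267e+02]]
[[-9.2000e-01 -2.5000e-01  2.9000e-01  3.2882e+02]
 [-3.8000e-01  5.6000e-01 -7.3000e-01  5.8818e+02]
 [ 2.0000e-02 -7.9000e-01 -6.2000e-01  6.0918e+02]]
```

View pics/scene0.png

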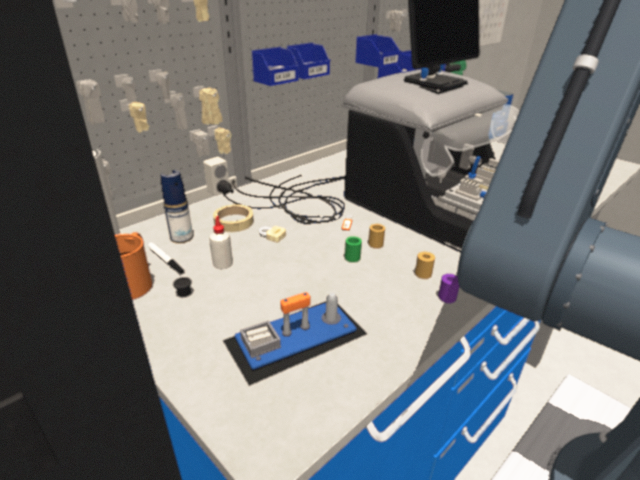

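View pics/side0.png

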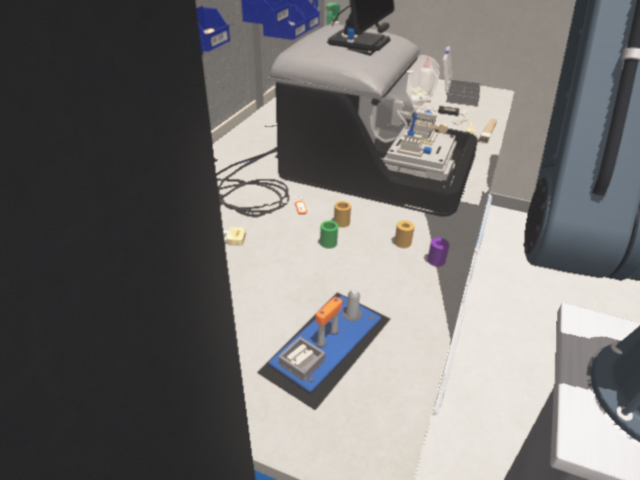

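The scene view shows two brass bushes at about (376,236) and (425,265), a green one at (353,248), a purple one at (449,288), and the caddy at about (297,330) with its post at (332,308). In the side view the brass bushes are at (342,214) and (404,234) and the caddy at (328,345). Next I measure these and enlarge the bushes.

```bash
python3 - <<'E'
from h import *
def ob(tag,mask_fn,roi,nm):
    z=load(tag);P,C=cloud(z);P=P.reshape(480,640,3)
    hsv=cv2.cvtColor(z['p'],cv2.COLOR_RGB2HSV); m=np.zeros((480,640),bool);x0,y0,x1,y1=roi
    m[y0:y1,x0:x1]=mask_fn(hsv[y0:y1,x0:x1]); Q=P[m];Q=Q[~np.isnan(Q[:,0])]
    t=Q[Q[:,2]>np.percentile(Q[:,2],95)-4]
    print(tag,nm,len(Q),'min',np.percentile(Q,2,0).round(1),'max',np.percentile(Q,98,0).round(1),'topmed',np.median(t,0).round(1),'topmid',((t.min(0)+t.max(0))/2).round(1))
br=lambda h:(h[...,0]>10)&(h[...,0]<28)&(h[...,1]>120)
og=lambda h:(h[...,0]<14)&(h[...,1]>150)
bl=lambda h:(h[...,0]>100)&(h[...,0]<125)&(h[...,1]>120)
ob('scene0',br,(362,220,390,252),'A');ob('side0',br,(330,198,356,230),'A')
ob('scene0',br,(412,248,438,282),'B');ob('side0',br,(392,218,418,250),'B')
ob('scene0',og,(275,285,318,315),'handle');ob('side0',og,(310,292,348,325),'handle')
ob('scene0',bl,(220,300,370,370),'plate');ob('side0',bl,(260,290,390,400),'plate')
a=cv2.imread('pics/scene0.png')[215:310,340:465];b=cv2.imread('pics/side0.png')[190:285,325:450]
cv2.imwrite('pics/crop1.png',np.vstack([cv2.resize(i,None,fx=3,fy=3,interpolation=cv2.INTER_CUBIC) for i in (a,b)]))
E
```

```text
scene0 A 285 min [ 583.7 -238.1    6.5] max [ 614.7 -206.6   47.3] topmed [ 596.7 -217.4   45.4] topmid [ 599.3 -222.9   45.5]
side0 A 226 min [ 584.3 -239.8    8.8] max [ 611.6 -206.4   47.4] topmed [ 598.1 -218.2   45.5] topmid [ 598.3 -224.6   45.4]
scene0 B 366 min [ 444.3 -219.2    7.5] max [ 472.9 -190.6   47.4] topmed [ 459.7 -204.1   46. ] topmid [ 460.4 -206.2   45.8]
side0 B 258 min [ 445.2 -219.3    8.9] max [ 472.2 -190.5   47.5] topmed [ 458.4 -205.5   45.9] topmid [ 459.5 -205.5   45.4]
scene0 handle 249 min [492.1  81.9  69. ] max [512.2 124.9  87.7] topmed [501.  110.2  84.8] topmid [503.7 103.   85.8]
side0 handle 206 min [491.7  29.6  11.4] max [533.9 125.3  87.2] topmed [501.5 106.3  85. ] topmid [503.2 102.7  85.2]
scene0 plate 2481 min [446.4  15.    8.5] max [546.7 196.   17.3] topmed [489.1  94.   15.5] topmid [502.5 105.   15.7]
side0 plate 2169 min [447.2  18.7  12.5] max [559.7 195.9  17.2] topmed [484.8 102.3  15.1] topmid [503.2 101.8  15.7]
```

View pics/crop1.png

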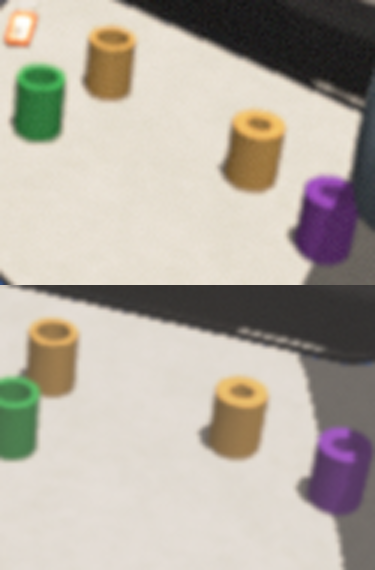

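Brass candidates: A at scene (376,236) and B at (425,265). A has thin walls and a wide bore, so it is bush_wide. B has a small bore with a thick rim, so it is bush_narrow. Next: caddy yaw, post position, and neighbour clearances.

```bash
python3 - <<'E'
from h import *
for tag in('scene0','side0'):
    z=load(tag);P,C=cloud(z);H=cv2.cvtColor(z['p'],cv2.COLOR_RGB2HSV).reshape(-1,3)
    roi=(P[:,0]>380)&(P[:,0]<640)&(P[:,1]>-30)&(P[:,1]<240)
    def rect(m,n,er=True):
        Q=P[m&roi][:,:2].astype(np.float32); r=cv2.minAreaRect(Q); 
        b=cv2.boxPoints(r); e=[b[1]-b[0],b[2]-b[1]]; l=max(e,key=np.linalg.norm)
        print(tag,n,len(Q),np.round(r[0],1),np.round(r[1],1),'long dir deg',round(np.degrees(np.arctan2(l[1],l[0]))%180,2))
    blue=(H[:,0]>100)&(H[:,0]<125)&(H[:,1]>120)&(P[:,2]>10)&(P[:,2]<19); rect(blue,'plate')
    orange=(H[:,0]<14)&(H[:,1]>150)&(P[:,2]>60); rect(orange,'handle')
    t=orange&(P[:,2]>82);rect(t,'handletop')
    pst=(H[:,1]<70)&(P[:,2]>35)&(P[:,2]<80)&(P[:,1]<75); rect(pst,'post'); 
    tp=pst&(P[:,2]>64)&roi; print('posttop',np.median(P[tp],0).round(1),np.nanmax(P[pst&roi][:,2]))
    jb=(P[:,2]>20)&(P[:,2]<50)&(P[:,1]>130);rect(jb,'pocket')
    for n,h0,h1 in(('green',45,85),('purple',130,160)):
        g=(H[:,0]>h0)&(H[:,0]<h1)&(H[:,1]>110)&(P[:,2]>41)&(P[:,2]<55)&(P[:,1]<-50)&(P[:,1]>-320);Q=P[g]
        if len(Q):print(n,((Q.min(0)+Q.max(0))/2).round(1))
E
```

```text
scene0 plate 2401 [504.3 101. ] [190.   84.8] long dir deg 74.46
scene0 handle 249 [502.4 102.8] [47.4 14.4] long dir deg 70.37
scene0 handletop 80 [503.  102.9] [46.7 13.5] long dir deg 70.37
scene0 post 207 [485.2  37.8] [19.2 16.1] long dir deg 29.43
posttop [485.   35.9  66.5] 68.6370903278011
scene0 pocket 928 [523. 162.] [50.5 53.3] long dir deg 164.07
green [ 599.  -143.8   44.5]
purple [ 385.1 -176.8   45.1]
side0 plate 2169 [503.1 100.2] [189.8  83.7] long dir deg 74.24
side0 handle 201 [503.  102.7] [46.8 16. ] long dir deg 75.02
side0 handletop 95 [502.9 102.1] [45.3 15.8] long dir deg 76.4
side0 post 211 [483.8  36.8] [19.5 17.2] long dir deg 11.73
posttop [484.2  36.   66.4] 68.27274219657136
side0 pocket 1103 [520.7 161.1] [51.4 51.3] long dir deg 74.24
green [ 598.4 -145.2   45.2]
purple [ 386.  -178.3   44.8]
```

jog_arm(
  targets=[
    {"slide": [5, 45, 0]},
    {"slide": [10, 90, 0]},
    {"slide": [15, 135, 0]},
    {"slide": [25, 180, 0]},
    {"slide": [40, 225, 0]},
    {"slide": [60, 265, 0]},
    {"slide": [80, 300, 0]},
    {"slide": [105, 335, 0]},
    {"slide": [130, 370, 0]},
    {"slide": [155, 400, 0], "rotation": [0, 0, 8]},
    {"slide": [190, 410, 0], "rotation": [0, 0, 16]},
    {"slide": [225, 410, 0], "rotation": [0, 0, 24]},
    {"slide": [260, 410, 0], "rotation": [0, 0, 32]},
    {"slide": [295, 410, 0], "rotation": [0, 0, 40]},
    {"slide": [330, 405, 0], "rotation": [0, 0, 48]},
    {"slide": [350, 400, 0], "rotation": [0, 0, 56]},
    {"slide": [370, 395, 0], "rotation": [0, 0, 58]},
    {"slide": [370, 395, 0], "rotation": [0, 0, 58]},
    {"slide": [370, 395, 0], "rotation": [0, 0, 58]},
  ],
  jaw=1,
)

```text
invalid input
```

```bash
python3 - <<'E'
from h import *
s=grab('wrist','w1');print(s['time'],s['eef_pos'],s['tcp_rot'],s['qpos'])
z=load('w1');print(z['W'].round(2)[:3],proj(z,[[599,-223,46],[459.5,-205.5,46]]).round(1))
E
```

```text
0.1 [ 176.75714039 -598.7974026   221.66899336] [ 9.89735232e-01  1.42909832e-01  3.42715289e-05 -9.74557192e-04] [-1.46249880e+00  5.28372243e-01  1.43377757e+00  1.02078944e-07
  1.18139316e+00 -1.78504262e-01]
[[ 2.8000e-01 -9.3000e-01 -2.4000e-01  2.4161e+02]
 [-9.6000e-01 -2.7000e-01 -7.0000e-02 -5.8000e+02]
 [-0.0000e+00  2.5000e-01 -9.7000e-01  3.8407e+02]] [[-166.2 -809.4]
 [-185.2 -431.2]]
```

View pics/w1.png

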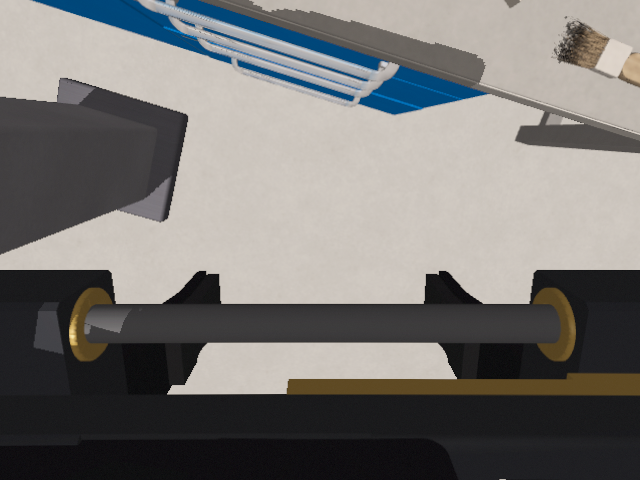

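The call was refused, probably because some rows lacked a rotation, so the picture still shows the start pose: floor, blue drawers, fingers at row ~320. I will resend it with every field filled.

jog_arm(
  targets=[
    {"slide": [5, 45, 0], "rotation": [0, 0, 0]},
    {"slide": [10, 90, 0], "rotation": [0, 0, 0]},
    {"slide": [15, 135, 0], "rotation": [0, 0, 0]},
    {"slide": [25, 180, 0], "rotation": [0, 0, 0]},
    {"slide": [40, 225, 0], "rotation": [0, 0, 0]},
    {"slide": [60, 265, 0], "rotation": [0, 0, 0]},
    {"slide": [80, 300, 0], "rotation": [0, 0, 0]},
    {"slide": [105, 335, 0], "rotation": [0, 0, 0]},
    {"slide": [130, 370, 0], "rotation": [0, 0, 0]},
    {"slide": [155, 400, 0], "rotation": [0, 0, 8]},
    {"slide": [190, 410, 0], "rotation": [0, 0, 16]},
    {"slide": [225, 410, 0], "rotation": [0, 0, 24]},
    {"slide": [260, 410, 0], "rotation": [0, 0, 32]},
    {"slide": [295, 410, 0], "rotation": [0, 0, 40]},
    {"slide": [330, 405, 0], "rotation": [0, 0, 48]},
    {"slide": [375, 395, 0], "rotation": [0, 0, 56]},
    {"slide": [420, 378, 0], "rotation": [0, 0, 58]},
    {"slide": [420, 378, 0], "rotation": [0, 0, 58]},
    {"slide": [420, 378, 0], "rotation": [0, 0, 58]},
    {"slide": [420, 378, 0], "rotation": [0, 0, 58]},
  ],
  jaw=1,
  squeeze=30,
)

```text
time: 2.15
eef_pos: [595.4, -220.7, 221.9]
tcp_rot: [0.796, 0.605, -0.001, -0.001]
ft_force: [0.2, -0.2, 0.0]
grip_width: 87.3
gripper_force: 0.0
```

```bash
python3 - <<'E'
from h import *
s=grab('wrist','w2');print(s['time'],s['eef_pos'],s['tcp_rot'],s['qpos'])
z=load('w2');print(proj(z,[[599,-223,46]]).round(1))
P,C=cloud(z);H=cv2.cvtColor(z['p'],cv2.COLOR_RGB2HSV).reshape(-1,3)
m=(np.hypot(P[:,0]-599,P[:,1]+223)<40)&(P[:,2]>40)&(P[:,2]<52)
Q=P[m];(c,r)=cv2.minEnclosingCircle(Q[:,:2].astype(np.float32));print(len(Q),c,r,np.median(Q,0),Q.min(0),Q.max(0))
# bore: points inside the rim whose depth lies below
R=np.hypot(*(Q[:,:2]-np.array(c)).T);print('rim inner radius',np.percentile(R,[0,2,5,50,98]).round(1))
n=Ro.from_quat(s['tcp_rot']).as_matrix();print(n.round(4), 'tooly yaw',np.degrees(np.arctan2(n[1,1],n[0,1])))
E
```

```text
2.15 [ 595.3599904  -220.69426379  221.87837057] [ 7.96428989e-01  6.04730412e-01 -5.62401712e-04 -1.29555383e-03] [-5.30681317e-01  5.43032747e-01  1.40473147e+00 -5.72523641e-05
  1.19665266e+00 -2.58720161e-01]
[[328.5 214.4]]
803 (599.5313720703125, -225.5814208984375) 17.97991180419922 [ 599.97588424 -225.01995908   45.83521409] [ 581.5792587  -243.12292013   40.11645716] [ 617.17490512 -207.9695142    48.83417629]
rim inner radius [11.6 11.9 12.1 14.9 17.7]
[[ 2.686e-01  9.632e-01 -2.500e-03]
 [ 9.633e-01 -2.686e-01  1.400e-03]
 [ 7.000e-04 -2.700e-03 -1.000e+00]] tooly yaw -15.580970494519649
```

View pics/w2.png

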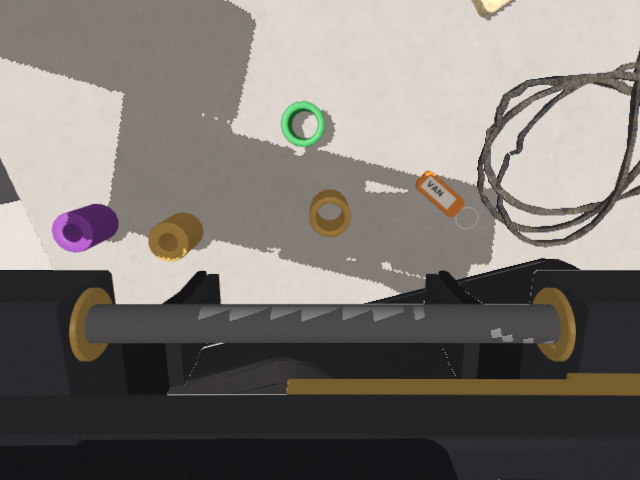

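The wrist view shows the open-bore bush at (330,214), with a measured inner rim radius of 12 mm. That is the 24 mm bore, so it is bush_wide. The thick-rimmed B sits at (175,237) and stays on the bench. Descending on A.

jog_arm(
  targets=[
    {"slide": [4, -4, -45], "rotation": [0, 0, 0]},
    {"slide": [4, -4, -90], "rotation": [0, 0, 0]},
    {"slide": [4, -4, -130], "rotation": [0, 0, 0]},
    {"slide": [4, -4, -160], "rotation": [0, 0, 0]},
    {"slide": [4, -4, -185], "rotation": [0, 0, 0]},
    {"slide": [4, -4, -200], "rotation": [0, 0, 0]},
    {"slide": [4, -4, -210], "rotation": [0, 0, 0]},
    {"slide": [4, -4, -210], "rotation": [0, 0, 0]},
    {"slide": [4, -4, -210], "rotation": [0, 0, 0]},
    {"slide": [4, -4, -210], "rotation": [0, 0, 0]},
  ],
  jaw=1,
)

```text
time: 3.2
eef_pos: [601.8, -226.0, 14.1]
tcp_rot: [0.796, 0.605, 0.001, 0.001]
ft_force: [-0.2, 0.0, -0.1]
grip_width: 87.1
gripper_force: 0.0
```

jog_arm(
  targets=[
    {"slide": [0, 0, 0], "rotation": [0, 0, 0]},
    {"slide": [0, 0, 0], "rotation": [0, 0, 0]},
    {"slide": [0, 0, 0], "rotation": [0, 0, 0]},
    {"slide": [0, 0, 0], "rotation": [0, 0, 0]},
    {"slide": [0, 0, 0], "rotation": [0, 0, 0]},
    {"slide": [0, 0, 0], "rotation": [0, 0, 0]},
    {"slide": [0, 0, 0], "rotation": [0, 0, 0]},
    {"slide": [0, 0, 0], "rotation": [0, 0, 0]},
  ],
  jaw=-1,
  squeeze=30,
)

```text
time: 4.0
eef_pos: [600.8, -225.4, 12.4]
tcp_rot: [0.796, 0.605, -0.0, -0.0]
ft_force: [-0.1, 0.4, -0.4]
grip_width: 34.0
gripper_force: 30.0
```

jog_arm(
  targets=[
    {"slide": [0, 0, 20], "rotation": [0, 0, 0]},
    {"slide": [0, 0, 55], "rotation": [0, 0, 0]},
    {"slide": [0, 0, 90], "rotation": [0, 0, 0]},
    {"slide": [-10, 20, 110], "rotation": [0, 0, 0]},
    {"slide": [-28, 60, 110], "rotation": [0, 0, 0]},
    {"slide": [-46, 100, 110], "rotation": [0, 0, 0]},
    {"slide": [-64, 140, 110], "rotation": [0, 0, 0]},
    {"slide": [-82, 180, 110], "rotation": [0, 0, 0]},
    {"slide": [-98, 215, 110], "rotation": [0, 0, 0]},
    {"slide": [-108, 240, 110], "rotation": [0, 0, 0]},
    {"slide": [-114, 255, 110], "rotation": [0, 0, 0]},
    {"slide": [-116, 261, 110], "rotation": [0, 0, 0]},
    {"slide": [-116, 261, 110], "rotation": [0, 0, 0]},
    {"slide": [-116, 261, 110], "rotation": [0, 0, 0]},
    {"slide": [-116, 261, 110], "rotation": [0, 0, 0]},
  ],
)

```text
time: 5.5
eef_pos: [485.9, 34.4, 122.5]
tcp_rot: [0.797, 0.604, 0.0, 0.0]
ft_force: [0.7, -0.0, -1.0]
grip_width: 34.3
gripper_force: 30.0
```

```bash
python3 - <<'E'
from h import *
s=grab('wrist','w3');grab('scene','scene3');grab('side','side3');print(s['time'],s['eef_pos'],s['tcp_rot'],s['grip_width'],s['ft_force'])
for t in('w3','scene3','side3'):
    z=load(t);P,C=cloud(z);H=cv2.cvtColor(z['p'],cv2.COLOR_RGB2HSV).reshape(-1,3)
    near=np.hypot(P[:,0]-485,P[:,1]-35.5)<40
    m=near&(P[:,2]>95)&(P[:,2]<175)&(H[:,0]>10)&(H[:,0]<28)&(H[:,1]>100)
    Q=P[m]; 
    if len(Q)>10: print(t,'bush',len(Q),Q.min(0).round(1),Q.max(0).round(1),'enc',cv2.minEnclosingCircle(Q[:,:2].astype(np.float32)))
    # free circle fit (r=18) to side wall
    w=Q[(Q[:,2]>np.percentile(Q[:,2],10))&(Q[:,2]<np.percentile(Q[:,2],80))]
    from scipy.optimize import least_squares
    if len(w)>10:
        f=least_squares(lambda c:np.hypot(w[:,0]-c[0],w[:,1]-c[1])-18,[485,35.5],loss='soft_l1');print(' fit',f.x.round(1),'rms',np.sqrt(np.mean(f.fun**2)).round(2))
    m=near&(P[:,2]>25)&(P[:,2]<58)&(H[:,1]<80);w=P[m]
    if len(w)>10:
        f=least_squares(lambda c:np.hypot(w[:,0]-c[0],w[:,1]-c[1])-10,[485,35.5],loss='soft_l1');print(' post',len(w),f.x.round(1),'rms',np.sqrt(np.mean(f.fun**2)).round(2))
for t in('scene0','side0'):
    z=load(t);P,C=cloud(z);H=cv2.cvtColor(z['p'],cv2.COLOR_RGB2HSV).reshape(-1,3)
    w=P[(np.hypot(P[:,0]-485,P[:,1]-35.5)<25)&(P[:,2]>25)&(P[:,2]<58)&(H[:,1]<80)]
    f=least_squares(lambda c:np.hypot(w[:,0]-c[0],w[:,1]-c[1])-10,[485,35.5],loss='soft_l1');print(t,' post',len(w),f.x.round(1),'rms',np.sqrt(np.mean(f.fun**2)).round(2))
a=cv2.imread('pics/side3.png')[170:390,230:430];b=cv2.imread('pics/w3.png')
cv2.imwrite('pics/v3.png',np.hstack([cv2.resize(a,(400,440)),cv2.resize(b,(400,300)).__class__(0) if 0 else cv2.copyMakeBorder(cv2.resize(b,(400,300)),0,140,0,0,cv2.BORDER_CONSTANT)]))
E
```

```text
5.5 [485.86670496  34.43390033 122.53949779] [7.96787339e-01 6.04259573e-01 3.06925971e-04 4.58666423e-04] 34.320666179599755 [ 0.72576892 -0.04656839 -0.98442407]
w3 bush 6174 [465.5  16.3 111.1] [502.7  52.2 158. ] enc ((484.05157470703125, 34.316070556640625), 18.87375259399414)
 fit [485.2  34.1] rms 3.32
 post 376 [484.4  34.2] rms 0.17
scene3 bush 381 [462.7  24.6 112.2] [508.4  53.6 171.6] enc ((485.9769287109375, 44.810768127441406), 23.320676803588867)
 fit [483.3  33.5] rms 2.51
 post 170 [487.4  34.4] rms 0.86
side3 bush 550 [470.5  19.1 112.3] [503.5  53.6 158.9] enc ((485.713134765625, 37.341331481933594), 18.227224349975586)
 fit [483.9  33.8] rms 2.78
 post 174 [484.8  33.7] rms 0.8
scene0  post 168 [487.4  34.5] rms 0.81
side0  post 172 [484.7  33.6] rms 0.77
```

View pics/v3.png

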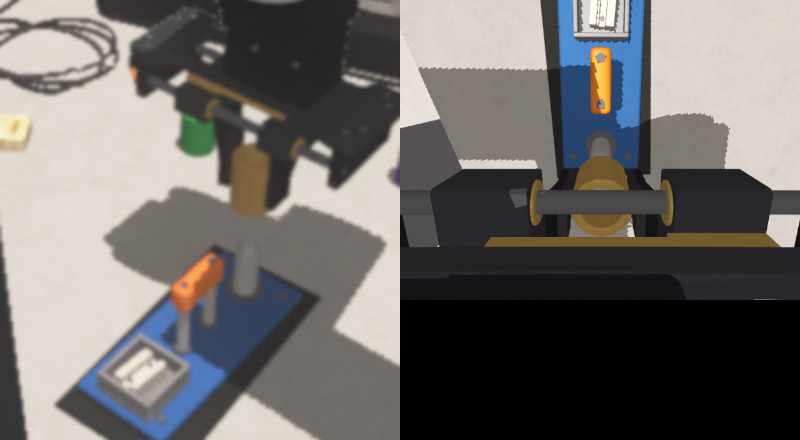

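The bush is held upright above the post: in the left half it is at (250,180) with the post at (247,268), and in the wrist view it is at (600,197) with the post base at (600,145). A finer check of bush axis against post axis follows.

```bash
python3 - <<'E'
from h import *
from scipy.optimize import least_squares
z=load('w3');P,C=cloud(z);H=cv2.cvtColor(z['p'],cv2.COLOR_RGB2HSV).reshape(-1,3)
near=np.hypot(P[:,0]-485,P[:,1]-35.5)<40
m=near&(P[:,2]>150)&(P[:,2]<162)&(H[:,0]>10)&(H[:,0]<28)&(H[:,1]>100);Q=P[m]
print('top',len(Q),np.median(Q,0).round(1),cv2.minEnclosingCircle(Q[:,:2].astype(np.float32)))
m=near&(P[:,2]>111)&(P[:,2]<150)&(H[:,0]>10)&(H[:,0]<28)&(H[:,1]>100)&(P[:,1]>40);w=P[m]
for lo,hi in((111,125),(125,140)):
    q=w[(w[:,2]>lo)&(w[:,2]<hi)]
    f=least_squares(lambda c:np.hypot(q[:,0]-c[0],q[:,1]-c[1])-18,[485,35.5],loss='soft_l1');print(lo,len(q),f.x.round(1),np.sqrt(np.mean(f.fun**2)).round(2))
w=P[near&(P[:,2]>20)&(P[:,2]<58)&(H[:,1]<80)]
for lo,hi in((20,30),(30,45),(45,58)):
    q=w[(w[:,2]>lo)&(w[:,2]<hi)]
    if len(q)>10:
        f=least_squares(lambda c:np.hypot(q[:,0]-c[0],q[:,1]-c[1])-10,[485,35.5]);print('post',lo,len(q),f.x.round(1),np.sqrt(np.mean(f.fun**2)).round(2))
E
```

```text
top 3384 [485.2  28.4 155.7] ((484.1431884765625, 34.47222137451172), 18.520185470581055)
111 597 [484.9  33.4] 0.2
125 879 [484.9  33.5] 0.21
post 20 92 [484.4  34.2] 0.17
post 30 165 [484.4  34.2] 0.15
post 45 164 [484.4  34.2] 0.19
```

jog_arm(
  targets=[
    {"slide": [-0.5, 0.8, -15], "rotation": [0, 0, 0]},
    {"slide": [-0.5, 0.8, -30], "rotation": [0, 0, 0]},
    {"slide": [-0.5, 0.8, -38], "rotation": [0, 0, 0]},
    {"slide": [-0.5, 0.8, -44], "rotation": [0, 0, 0]},
    {"slide": [-0.5, 0.8, -50], "rotation": [0, 0, 0]},
    {"slide": [-0.5, 0.8, -56], "rotation": [0, 0, 0]},
    {"slide": [-0.5, 0.8, -60], "rotation": [0, 0, 0]},
    {"slide": [-0.5, 0.8, -60], "rotation": [0, 0, 0]},
  ],
)

```text
time: 6.45
eef_pos: [484.1, 36.4, 62.1]
tcp_rot: [0.796, 0.605, -0.0, -0.0]
ft_force: [-0.0, 0.2, -1.1]
grip_width: 34.5
gripper_force: 30.0
```

jog_arm(
  targets=[
    {"slide": [0, 0, -8], "rotation": [0, 0, 0]},
    {"slide": [0, 0, -16], "rotation": [0, 0, 0]},
    {"slide": [0, 0, -23], "rotation": [0, 0, 0]},
    {"slide": [0, 0, -28], "rotation": [0, 0, 0]},
    {"slide": [0, 0, -31], "rotation": [0, 0, 0]},
    {"slide": [0, 0, -33], "rotation": [0, 0, 0]},
    {"slide": [0, 0, -34], "rotation": [0, 0, 0]},
    {"slide": [0, 0, -34], "rotation": [0, 0, 0]},
    {"slide": [0, 0, -34], "rotation": [0, 0, 0]},
  ],
)

```text
time: 7.35
eef_pos: [484.5, 36.4, 28.7]
tcp_rot: [0.796, 0.605, 0.0, 0.0]
ft_force: [0.9, -0.3, -1.2]
grip_width: 34.7
gripper_force: 30.0
```

jog_arm(
  targets=[
    {"slide": [0, 0, -0.7], "rotation": [0, 0, 0]},
    {"slide": [0, 0, -1.3], "rotation": [0, 0, 0]},
    {"slide": [0, 0, -1.3], "rotation": [0, 0, 0]},
    {"slide": [0, 0, -1.3], "rotation": [0, 0, 0]},
  ],
)

```text
time: 7.75
eef_pos: [484.5, 36.3, 27.4]
tcp_rot: [0.796, 0.605, 0.0, 0.0]
ft_force: [-0.2, 0.2, 0.9]
grip_width: 34.3
gripper_force: 30.0
```

jog_arm(
  targets=[
    {"slide": [0, 0, 0], "rotation": [0, 0, 0]},
    {"slide": [0, 0, 0], "rotation": [0, 0, 0]},
    {"slide": [0, 0, 0], "rotation": [0, 0, 0]},
    {"slide": [0, 0, 0], "rotation": [0, 0, 0]},
    {"slide": [0, 0, 0], "rotation": [0, 0, 0]},
    {"slide": [0, 0, 0], "rotation": [0, 0, 0]},
  ],
  jaw=1,
)

```text
time: 8.35
eef_pos: [484.3, 36.4, 27.2]
tcp_rot: [0.796, 0.605, -0.0, -0.0]
ft_force: [-0.0, 0.1, -0.6]
grip_width: 74.7
gripper_force: 0.0
```

jog_arm(
  targets=[
    {"slide": [0, 0, 15], "rotation": [0, 0, 0]},
    {"slide": [0, 0, 40], "rotation": [0, 0, 0]},
    {"slide": [0, 0, 75], "rotation": [0, 0, 0]},
    {"slide": [2, 10, 110], "rotation": [0, 0, 0]},
    {"slide": [10, 35, 130], "rotation": [0, 0, 0]},
    {"slide": [17, 62, 130], "rotation": [0, 0, 0]},
    {"slide": [18, 65, 130], "rotation": [0, 0, 0]},
    {"slide": [18, 65, 130], "rotation": [0, 0, 0]},
    {"slide": [18, 65, 130], "rotation": [0, 0, 0]},
  ],
)

```text
time: 9.25
eef_pos: [501.4, 100.8, 156.6]
tcp_rot: [0.796, 0.605, -0.001, -0.0]
ft_force: [1.2, 0.5, 0.1]
grip_width: 86.8
gripper_force: 0.0
```

```bash
python3 - <<'E'
from h import *
s=grab('wrist','w4');grab('scene','scene4');grab('side','side4');print(s['time'],s['eef_pos'],s['tcp_rot'],s['grip_width'],s['ft_force'])
for t in('w4','scene4','side4'):
    z=load(t);P,C=cloud(z);H=cv2.cvtColor(z['p'],cv2.COLOR_RGB2HSV).reshape(-1,3)
    near=np.hypot(P[:,0]-485,P[:,1]-35.5)<35
    m=near&(P[:,2]>50)&(H[:,0]>10)&(H[:,0]<28)&(H[:,1]>100)&(P[:,2]<90)
    if m.sum()>5: Q=P[m];print(t,'bush top z',np.percentile(Q[:,2],[50,90,98]).round(1),cv2.minEnclosingCircle(Q[:,:2].astype(np.float32)))
    roi=(abs(P[:,0]-503)<60)&(abs(P[:,1]-101)<60)
    for nm,m in(('htop',roi&(H[:,0]<16)&(H[:,1]>150)&(P[:,2]>80)&(P[:,2]<95)),('plate',(abs(P[:,0]-503)<120)&(abs(P[:,1]-101)<120)&(H[:,0]>100)&(H[:,0]<125)&(H[:,1]>120)&(P[:,2]>8)&(P[:,2]<20))):
        if m.sum()>5:
            r=cv2.minAreaRect(P[m][:,:2].astype(np.float32));b=cv2.boxPoints(r);l=max([b[1]-b[0],b[2]-b[1]],key=np.linalg.norm)
            print(t,nm,m.sum(),np.round(r[0],1),np.round(r[1],1),round(np.degrees(np.arctan2(l[1],l[0]))%180,1),'z',np.median(P[m][:,2]).round(1))
a=cv2.imread('pics/side4.png')[170:400,230:430];b=cv2.imread('pics/w4.png')
cv2.imwrite('pics/v4.png',np.hstack([cv2.resize(a,(400,460)),cv2.copyMakeBorder(cv2.resize(b,(400,300)),0,160,0,0,cv2.BORDER_CONSTANT)]))
E
```

```text
9.25 [501.40086253 100.81906604 156.60453062] [ 7.96327928e-01  6.04864212e-01 -9.45673795e-04 -4.70383782e-04] 86.81194585851121 [1.20739003 0.46064264 0.13746519]
w4 bush top z [60.7 61.6 62.3] ((483.4733581542969, 36.63236618041992), 17.830120086669922)
w4 htop 1675 [503.  100.3] [49.5 15.1] 74.2 z 85.8
w4 plate 14303 [506.8 112.9] [162.8  84.1] 74.2 z 15.2
scene4 bush top z [59.7 62.1 62.7] ((484.37127685546875, 38.43873596191406), 17.29571533203125)
scene4 htop 218 [504.6 101.6] [47.4 15.7] 74.3 z 85.7
scene4 plate 2263 [504.2 101.2] [189.9  83.5] 74.5 z 15.4
side4 bush top z [58.9 61.3 62.1] ((483.3416442871094, 38.45899963378906), 16.786916732788086)
side4 htop 223 [503.1 102.5] [47.3 15.4] 74.3 z 85.3
side4 plate 861 [510.3 124.9] [138.5  83.6] 74.4 z 15.3
```

View pics/v4.png

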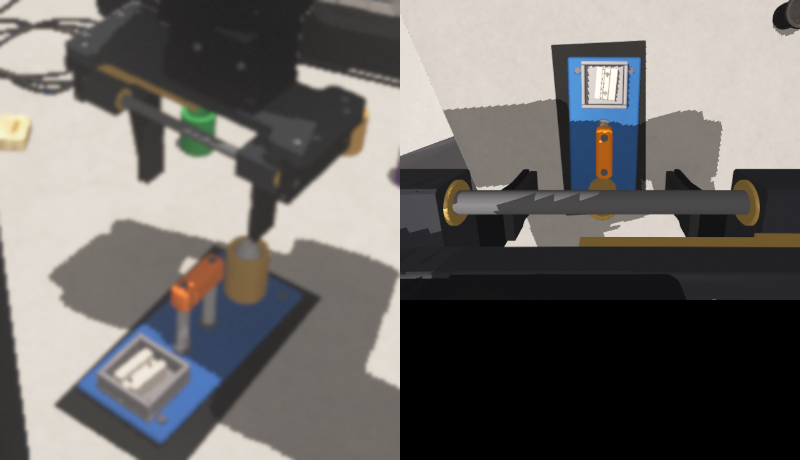

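The bush is seated: its top is at z≈61 (expected 61), and the post tip shows in its bore at left (247,248). The handle is at (503,101), top z 85.7, yaw 74.3°, and the tool yaw of 74.4° matches. Grasping the handle next.

jog_arm(
  targets=[
    {"slide": [1.7, 0.3, -25], "rotation": [0, 0, 0]},
    {"slide": [1.7, 0.3, -50], "rotation": [0, 0, 0]},
    {"slide": [1.7, 0.3, -75], "rotation": [0, 0, 0]},
    {"slide": [1.7, 0.3, -92], "rotation": [0, 0, 0]},
    {"slide": [1.7, 0.3, -100], "rotation": [0, 0, 0]},
    {"slide": [1.7, 0.3, -100], "rotation": [0, 0, 0]},
    {"slide": [1.7, 0.3, -100], "rotation": [0, 0, 0]},
    {"slide": [1.7, 0.3, -100], "rotation": [0, 0, 0]},
    {"slide": [1.7, 0.3, -100], "rotation": [0, 0, 0]},
  ],
)

```text
time: 10.3
eef_pos: [504.7, 101.6, 58.1]
tcp_rot: [0.796, 0.605, 0.001, 0.001]
ft_force: [-0.9, -0.3, 0.7]
grip_width: 86.5
gripper_force: 0.0
```

jog_arm(
  targets=[
    {"slide": [0, 0, 0], "rotation": [0, 0, 0]},
    {"slide": [0, 0, 0], "rotation": [0, 0, 0]},
    {"slide": [0, 0, 0], "rotation": [0, 0, 0]},
    {"slide": [0, 0, 0], "rotation": [0, 0, 0]},
    {"slide": [0, 0, 0], "rotation": [0, 0, 0]},
    {"slide": [0, 0, 0], "rotation": [0, 0, 0]},
    {"slide": [0, 0, 0], "rotation": [0, 0, 0]},
    {"slide": [0, 0, 0], "rotation": [0, 0, 0]},
    {"slide": [0, 0, 0], "rotation": [0, 0, 0]},
    {"slide": [0, 0, 0], "rotation": [0, 0, 0]},
    {"slide": [0, 0, 0], "rotation": [0, 0, 0]},
    {"slide": [0, 0, 0], "rotation": [0, 0, 0]},
  ],
  jaw=-1,
  squeeze=60,
)

```text
time: 11.5
eef_pos: [504.2, 101.7, 57.2]
tcp_rot: [0.796, 0.605, 0.0, 0.0]
ft_force: [1.3, 0.3, -0.7]
grip_width: 15.4
gripper_force: 60.0
```

Gripped, opening 15.4 mm at 60 N. I will lift slowly at first, then check the load.

jog_arm(
  targets=[
    {"slide": [0, 0, 2], "rotation": [0, 0, 0]},
    {"slide": [0, 0, 5], "rotation": [0, 0, 0]},
    {"slide": [0, 0, 9], "rotation": [0, 0, 0]},
    {"slide": [0, 0, 14], "rotation": [0, 0, 0]},
    {"slide": [0, 0, 20], "rotation": [0, 0, 0]},
    {"slide": [0, 0, 27], "rotation": [0, 0, 0]},
    {"slide": [0, 0, 34], "rotation": [0, 0, 0]},
    {"slide": [0, 0, 38], "rotation": [0, 0, 0]},
    {"slide": [0, 0, 40], "rotation": [0, 0, 0]},
    {"slide": [0, 0, 40], "rotation": [0, 0, 0]},
    {"slide": [0, 0, 40], "rotation": [0, 0, 0]},
  ],
)

```text
time: 12.6
eef_pos: [503.8, 101.6, 97.2]
tcp_rot: [0.796, 0.605, -0.0, -0.0]
ft_force: [0.1, -0.5, -6.9]
grip_width: 15.3
gripper_force: 60.0
```

```bash
cat > lv.py <<'E'
from h import *
import sys
t0=sys.argv[1]
s=bot.read_state();print(s['time'],s['eef_pos'].round(1) if hasattr(s['eef_pos'],'round') else s['eef_pos'],np.round(s['ft_force'],1),np.round(s['moment'],2),s['grip_width'])
for n in('scene','side','wrist'):
    grab(n,n+t0);z=load(n+t0);P,C=cloud(z);H=cv2.cvtColor(z['p'],cv2.COLOR_RGB2HSV).reshape(-1,3)
    zp=s['eef_pos'][2]-57.2+15.2
    m=(abs(P[:,0]-503)<125)&(abs(P[:,1]-101)<125)&(H[:,0]>100)&(H[:,0]<125)&(H[:,1]>120)&(abs(P[:,2]-zp)<20)
    if m.sum()<50: continue
    Q=P[m];
    for _ in range(4):
        A=np.c_[Q[:,:2]-[503,101],np.ones(len(Q))];c=np.linalg.lstsq(A,Q[:,2],rcond=None)[0];Q=Q[abs(Q[:,2]-A@c)<3]
    e=np.array([.27,.963]);f=np.array([-.963,.27])
    print(n,len(Q),'plate z',c[2].round(1),'expected',round(zp,1),'slope deg along x,y',np.degrees([c[:2]@e,c[:2]@f]).round(2))
E
python3 lv.py 5
```

```text
12.6 [503.8 101.6  97.2] [ 0.1 -0.5 -6.9] [-0.04 -0.08 -0.01] 15.330870262506206
scene 2057 plate z 55.5 expected 55.2 slope deg along x,y [-0.12 -0.45]
side 956 plate z 54.5 expected 55.2 slope deg along x,y [-0.05  0.57]
wrist 17552 plate z 54.9 expected 55.2 slope deg along x,y [-0.15  0.01]
```

The caddy is level and the load is 6.9 N. Lifting the remaining 110 mm.

jog_arm(
  targets=[
    {"slide": [0, 0, 4], "rotation": [0, 0, 0]},
    {"slide": [0, 0, 11], "rotation": [0, 0, 0]},
    {"slide": [0, 0, 21], "rotation": [0, 0, 0]},
    {"slide": [0, 0, 33], "rotation": [0, 0, 0]},
    {"slide": [0, 0, 46], "rotation": [0, 0, 0]},
    {"slide": [0, 0, 60], "rotation": [0, 0, 0]},
    {"slide": [0, 0, 74], "rotation": [0, 0, 0]},
    {"slide": [0, 0, 87], "rotation": [0, 0, 0]},
    {"slide": [0, 0, 98], "rotation": [0, 0, 0]},
    {"slide": [0, 0, 106], "rotation": [0, 0, 0]},
    {"slide": [0, 0, 110], "rotation": [0, 0, 0]},
    {"slide": [0, 0, 111], "rotation": [0, 0, 0]},
    {"slide": [0, 0, 111], "rotation": [0, 0, 0]},
    {"slide": [0, 0, 111], "rotation": [0, 0, 0]},
    {"slide": [0, 0, 111], "rotation": [0, 0, 0]},
    {"slide": [0, 0, 111], "rotation": [0, 0, 0]},
    {"slide": [0, 0, 111], "rotation": [0, 0, 0]},
  ],
)

```text
time: 14.45
eef_pos: [503.9, 101.7, 208.0]
tcp_rot: [0.796, 0.605, -0.0, -0.0]
ft_force: [-0.4, -0.0, -7.2]
grip_width: 15.6
gripper_force: 60.0
```

```bash
python3 lv.py 6
```

```text
14.45 [503.9 101.7 208. ] [-0.4 -0.  -7.2] [ 0.02 -0.07  0.06] 15.629116337768215
scene 2075 plate z 166.4 expected 166.0 slope deg along x,y [-0.06 -0.48]
side 796 plate z 166.3 expected 166.0 slope deg along x,y [-0.55 -0.34]
wrist 17347 plate z 166.1 expected 166.0 slope deg along x,y [-0.11 -0.02]
```

View pics/scene6.png

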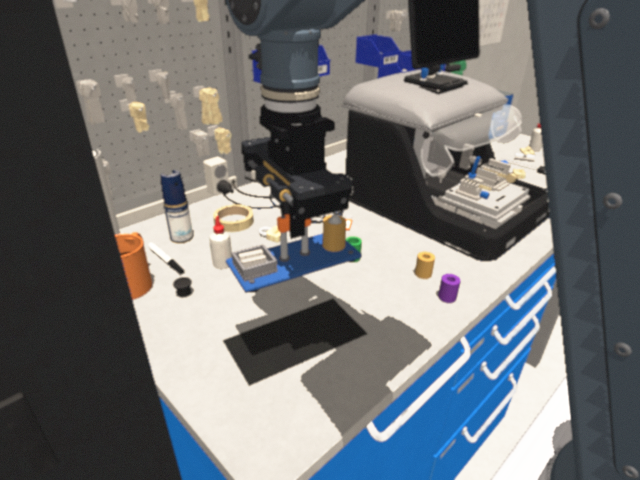

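The scene view shows the caddy level at about (295,255) above its mat at (297,340). The wide bush is on the post at (334,235) and the jaw in the pocket at (255,262). Bush B is still on the bench at (425,265), and the bottle and loupe are untouched. The underside is about 151 mm above the mat, so I am handing in.

```bash
python3 -c "
from cell import bot
print(bot.sign_off())"
```

```text
the job is handed in; nothing more can be done
None
```

The wide bush is seated on the post, and the job was handed in with the caddy held level about 151 mm above its mat, the jaw still in its pocket and the narrow bush left on the bench, after about 15 s of robot time.

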